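Fold out the backlight panel's kickstand, stand the panel up and steady it

ROBOT

A 6-joint arm with a two-finger parallel gripper is mounted at the origin on a cart in front of the work surface, level with it; the furniture and walls round the work are solid. World frame = base frame: x ahead of the robot, y to its left, z up, the work surface at z = 0. Lengths are in m, angles in rad, forces in N, time in s.
With the tool pointing down it reaches from about 0.325 to 0.85 m from the base axis. Payload 15.5 kg.
Tool frame: the origin (TCP) lies between the finger pads, 19 mm behind the fingertips; this is the grasp point; z points along the fingers, y is the line along which they close (so a half turn about z gives the same grasp; the last joint's range is limited). The gripper opens to 91 mm and grips with 3 to 60 N. Pads are 32 mm wide; open, the fingers measure 118 mm over their backs; the gripper's body (76 mm by 178 mm) begins 60 mm behind the grasp point.
Start: joints at [-1.272, 0.494, 1.345, -0, 1.302, -0.096], TCP at [0.24, -0.577, 0.233] pointing down, gripper open.
Joint ranges: [-2.91, 2.91], [-0.82, 2.16], [0.22, 2.67], [-1.22, 4.37], [0.12, 2.79], [-3.08, 3.08]. Speed limits (rad/s): [1.89, 1.89, 2.57, 3.01, 3.01, 3.01].

INTERFACE

Orientations are given as a 3x3 rotation matrix whose columns are the frame's x, y, z axes.
In Python, from plant import arm gives the robot as it stands. The module is installed in compiled form; this text tells all that it offers. Calls block until the motion is done:
- arm.goto(position, orientation): joint-space move of the TCP to a pose.
- arm.line_to(position, velocity=0.15, orientation=None): straight line of the TCP; orientation=None keeps the orientation; velocity is the mean speed in m/s.
- arm.set_joints(angles): joint-space move.
- arm.move_gripper(opening, grip_force=None): finger opening in m; grip_force is the grip in N (None keeps the last); returns when the fingers have stopped.
- arm.hold(seconds).
- arm.ik(position, orientation): joint angles nearest the present ones, or None.
- arm.grab_frame(name): name is "side" or "top" or "wrist"; returns a dict with "pixels" (400x640x3 uint8, red, green, blue), "mtx" (3x3 intrinsics, pixels), "R" (3x3) and "t" (3): a world point X has camera coordinates R X + t. Camera axes: x right, y down, z forward; pixel columns grow to the right and rows downward; lengths in m; the calibration is good to about 2 mm. A picture is of the moment at which its call begins. There is no depth.
A pose or a line that the arm cannot do raises arm.IKError and nothing moves.
- arm.finish_job(): hands the job in; it is judged then, once.
Trained networks look in a picture, given as the dict that the camera call returned (one of the last four; its "shot" number tells which), for a name from the list of things; names that differ only in an ending like _2 or _b are one class to them, and where a whole thing is asked for, a point or a joint stands for the part that bears it (a point fixed in the world has none). Each returns a list of dicts, best first, with "confidence" (0 to 1); they miss things now and then, are a little off and sometimes report something else, mostly with a low value. They report only what shows in the picture. A call takes as long as a camera call.
- arm.trace(name, picture): "mask" (400x640 bool, what is visible of it) and "centre" ([column, row] in pixels, amid what is visible of it).
Readings, each from a call of its own:
- arm.get_time(): time.
- arm.get_joints(): joint angles.
- arm.get_qvel(): joint speeds.
- arm.get_joint_torque(): joint torques, N m.
- arm.get_position(): TCP position.
- arm.get_eef_rot(): TCP orientation.
- arm.get_force(): force on the tool from outside, world axes, zero at the start.
- arm.get_ft_torque(): the same for the moment, N m.
- arm.get_gripper_width(): finger opening in m.
- arm.get_grasp_force(): force on a finger pad.
Only numpy, scipy, OpenCV 4.12 (cv2) and the standard library are available. Lean on these libraries where they do the work, as an engineer would, in place of code of your own. Each camera call takes 0.05 s, during which the arm holds its last target. There are 200 camera calls.

TASK

The backlight panel for inspecting shells lies on its face on the bench with its kickstand leg folded sideways across its back. Swing the leg over its spring's dead centre until it sits fully home in the open position, then take the panel by its carrying loop, stand it upright on its foot edge with the leg's rubber foot down on the bench behind it, without dropping it. Finish while still gripping the loop and keeping the panel upright and still, because the lone leg cannot stop it tipping forward when its power lead gets plugged in from behind; leave the shell, dish, jar and loupe alone.

Things in the scene. Friction and masses are not known exactly. Their poses are not given: they have to be found in the camera images.
- panel: Backlight panel, 0.6-0.9 kg, aluminium frame, dark back, 148 (top to foot edge) x 198 x 30 mm over its black corner guards, which stand out 4 mm all round. Starts face down. Origin: middle of the outline, in the face-side plane (bench level at the start). -x to the top edge (loop), +x to the foot edge, z out of the back. Upright, +x points down. Driver box on the back clear of the leg's sweep.
- handle_grip (a point): Where to grip: middle of the black carrying loop, (-100, 0, 15) mm in the panel's frame, 174 mm from the foot edge. A stiff flat-sided U in the panel's plane, 50 mm wide over its sides (along panel y), 16 mm thick (7-23 mm above the bench when lying), reaching 54 mm past the top edge. Pinched across the 50 mm it turns between the fingers as the panel is raised about its foot edge.
- foot_edge (a point): Middle of the foot edge, (74, 0, 15) mm in the panel's frame, level with the foot-edge guards (z 0 to 30 mm) on which the panel stands upright; then on the bench.
- hub_pivot (a point): Centre of the kickstand's hub, where the leg's centre line meets its axis, (-30, 15, 50) mm in the panel's frame. The axis leans 25 degrees from the panel's z toward the top edge, (-0.423, 0, 0.906) in the panel's frame; the leg stands square to it.
- stand_leg (a joint): Leg angle t, rad. The leg points along -y*cos(t) + (0.906x + 0.423z)*sin(t) in panel axes: 0 folded along -y, parallel to the back; 1.68 open stop, just past pointing to the foot edge, splayed out 25 degrees. A toggle spring (up to 0.12 N m) presses it to either stop; dead centre 0.84 (up to 1.0 when lying). Past it the leg snaps open. About 3 N on leg_push moves it; the panel stays put.
- leg_push (a point): Centre line of the leg 62 mm from the hub, a good place to push with the closed fingers: aluminium rod, 11 mm diameter, centre 50 mm above the bench and 24 mm above the frame's back when folded. Push on its side facing the top edge. Two rails of the bench frame run across behind the work at x 0.65 to 0.69 m: one on the bench, 40 mm high, one 0.53 m above it (keep the wrist clear).
- leg_foot (a point): Centre of the round end (9 mm radius) of the leg's rubber foot, 105 mm from the hub; 9 mm above the bench when the panel stands on the open leg.
- shell: Half mussel shell, 150 x 171 x 49 mm, lying to the right of the panel; origin under its middle. Leave alone.
- dish: Small white round dish of pearls, 66 mm across, 13 mm high, on the left; origin under its middle. Leave alone.
- jar: Small jar of pearls with a blue lid, 39 mm across, 40 mm high, on the left near the bench's front; origin under its middle. Leave alone.
- loupe: Grey folding loupe, 30 x 63 x 14 mm, lying to the right of the panel near the bench's front; origin under its middle. Leave alone.

How it is judged:
By the outcome, as a careful person would: the job done as asked, in the order asked, and still so for the second after the job is handed in, while the arm keeps its last pose, push and grip.
It also fails if it takes over 51 s, if anything falls off the work surface, if the arm or the gripper's body presses on something with over 40 N, if the wrist force passes 120 N, or if a joint passes its speed limit or range.

## Working session

There is one attempt and no reset: what is moved stays moved. The work goes in short steps, each a Python script; the robot and the scene stay as the last script left them, time stands still between calls to the robot, and variables do not carry over. Pictures are saved under pics/ and viewed, at most 15 in all, crops included, and the job is handed in when it is done.

```bash
mkdir -p pics; cat > h.py <<'E'
from plant import arm
import numpy as np, cv2
def save(p,n): cv2.imwrite('pics/'+n+'.png',cv2.cvtColor(p['pixels'],cv2.COLOR_RGB2BGR))
def proj(p,X):
    c=(np.atleast_2d(X)@p['R'].T+p['t'])@p['mtx'].T
    return c[:,:2]/c[:,2:]
def onplane(p,uv,z):
    d=p['R'].T@np.linalg.solve(p['mtx'],[uv[0],uv[1],1.]); o=-p['R'].T@p['t']
    return o+d*(z-o[2])/d[2]
E
python3 - <<'E'
from h import *
print(arm.get_time())
P={}
for n in('top','side'):
    p=arm.grab_frame(n);save(p,n+'0');P[n]=p
    print(n,-p['R'].T@p['t'],p['R'][2])
    for k,z in(('panel',.03),('handle_grip',.015),('stand_leg',.05),('leg_foot',.05),('leg_push',.05),('hub_pivot',.05),('foot_edge',.015),('shell',.02),('dish',.01),('jar',.02),('loupe',.01)):
        for r in arm.trace(k,p)[:1]: print(k,r['confidence'],r['centre'],r['mask'].sum(),onplane(p,r['centre'],z).round(4))
print(arm.get_time())
E
```

```text
0.0
top [0.27672325 0.12141908 1.18868283] [ 0.17478488 -0.00456837 -0.98459605]
panel 0.86 [332.1, 208.3] 2741 [0.4582 0.0812 0.03  ]
handle_grip 0.59 [333.5, 204.8] 2895 [0.472  0.0758 0.015 ]
stand_leg 0.61 [335.8, 191.1] 182 [0.5101 0.0686 0.05  ]
leg_foot 0.5 [337.9, 193.4] 209 [0.5025 0.0622 0.05  ]
leg_push 0.45 [340.0, 193.6] 241 [0.5018 0.0555 0.05  ]
hub_pivot 0.65 [331.0, 206.6] 2724 [0.4606 0.0852 0.05  ]
foot_edge 0.82 [329.6, 209.4] 2599 [0.4571 0.0889 0.015 ]
shell 0.87 [449.6, 186.6] 1898 [ 0.5233 -0.3055  0.02  ]
dish 0.71 [204.6, 182.9] 318 [0.5553 0.4994 0.01  ]
jar 0.52 [202.4, 229.6] 125 [0.3996 0.498  0.02  ]
loupe 0.47 [411.9, 229.1] 108 [ 0.3878 -0.1756  0.01  ]
side [-0.07126285  1.42499741  0.84508877] [ 0.33316163 -0.81811849 -0.46870616]
panel 0.61 [317.3, 215.7] 1808 [0.4631 0.1002 0.03  ]
handle_grip 0.64 [318.8, 217.6] 1654 [0.4634 0.0862 0.015 ]
leg_foot 0.59 [306.2, 202.8] 139 [0.518  0.0627 0.05  ]
leg_push 0.53 [309.6, 200.2] 128 [0.5142 0.0413 0.05  ]
hub_pivot 0.95 [316.0, 216.3] 1670 [0.4525 0.1378 0.05  ]
foot_edge 0.83 [318.7, 220.3] 1668 [0.4572 0.1031 0.015 ]
shell 0.67 [335.4, 168.8] 602 [ 0.5399 -0.2975  0.02  ]
dish 0.56 [286.2, 288.9] 140 [0.4102 0.4678 0.01  ]
jar 0.54 [285.6, 287.0] 157 [0.4094 0.4724 0.02  ]
loupe 0.41 [335.9, 169.1] 565 [ 0.5444 -0.3163  0.01  ]
1.2
```

```bash
python3 - <<'E'
import cv2,numpy as np
a=cv2.imread('pics/top0.png')[150:260,270:400];b=cv2.imread('pics/side0.png')[160:270,255:385]
f=lambda i:cv2.resize(i,None,fx=4.5,fy=4.5,interpolation=cv2.INTER_CUBIC)
cv2.imwrite('pics/z0.png',cv2.resize(a,None,fx=5,fy=5,interpolation=cv2.INTER_CUBIC))
E
```

```text
(no output)
```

View pics/z0.png

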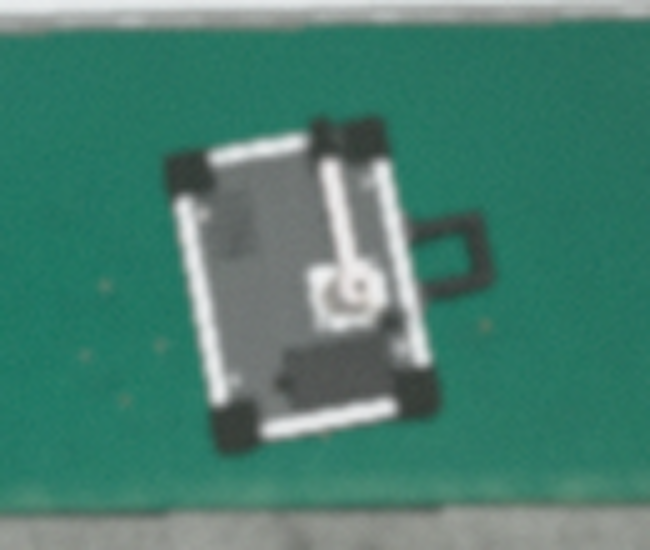

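View pics/top0.png

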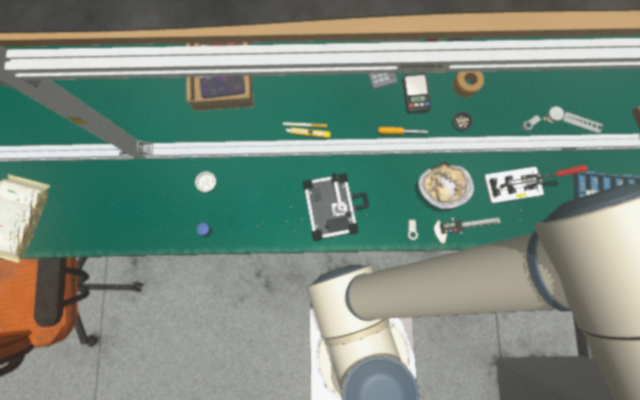

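The loop points to world −y (right) and the leg points to +x (far). In the crop, the outer corners are roughly far-left (165,155), far-right (382,118), near-right (440,415) and near-left (218,452), with the loop centre at (460,257). Next I fit the pose from these and go in for a wrist picture.

```bash
cat >> h.py <<'E'
from scipy.optimize import least_squares
def pose(q):  # x,y,yaw -> R,t of lying panel
    c,s=np.cos(q[2]),np.sin(q[2]); return np.array([[c,-s,0],[s,c,0],[0,0,1.]]),np.array([q[0],q[1],0])
def pw(q,X): R,t=pose(q); return np.atleast_2d(X)@R.T+t
def fit(p,M,uv,q0):
    f=lambda q:(proj(p,pw(q,M))-uv).ravel()
    r=least_squares(f,q0,loss='soft_l1'); return r.x,f(r.x).reshape(-1,2)
def tool(yaw): # tool down, tool y along world angle yaw
    y=np.array([np.cos(yaw),np.sin(yaw),0]); z=np.array([0,0,-1.]); return np.c_[np.cross(y,z),y,z]
E
python3 - <<'E'
from h import *
p=arm.grab_frame('top')
uv=np.array([(165,155),(382,118),(440,415),(218,452),(490,252)])/5+[270,150]
M=np.array([(.074,-.099,.03),(-.074,-.099,.03),(-.074,.099,.02),(.074,.099,.02),(-.124,0,.015)])
q,r=fit(p,M,uv,[.46,.08,1.77]);print(q,r.round(2).tolist())
np.save('q0.npy',q)
c=pw(q,[-.03,-.0,0.])[0]
for a in (q[2]+np.pi/2,q[2]-np.pi/2):
    print(a,arm.ik([c[0]-.02,c[1],.34],tool(a)))
j=arm.get_joints();print(arm.get_eef_rot().round(2).tolist())
E
```

```text
[0.46446507 0.08645439 1.72638538] [[-0.47, -0.22], [0.82, -0.6], [0.67, -0.04], [-0.5, 0.74], [-0.34, 0.13]]
3.2971817057019823 [-6.19961219e-03  1.44522541e-01  1.57433271e+00 -4.44089210e-16
  1.42273740e+00  2.97980399e+00]
0.15558905211218899 [-6.19961219e-03  1.44522541e-01  1.57433271e+00 -4.44089210e-16
  1.42273740e+00 -1.61788664e-01]
[[0.92, 0.38, -0.0], [0.38, -0.92, 0.0], [-0.0, -0.0, -1.0]]
```

```bash
python3 - <<'E'
from h import *
q=np.load('q0.npy'); a=q[2]-np.pi/2
c=pw(q,[-.04,-.047,0.])[0]
arm.goto([c[0]-.03,c[1],.30],tool(a))
p=arm.grab_frame('wrist');save(p,'w1');print(arm.get_time(),-p['R'].T@p['t'],p['R'][2])
for X in ([.074,-.099,.03],[-.074,-.099,.03],[-.074,.099,.03],[.074,.099,.03],[-.124,0,.015],[-.03,.015,.05]): print(X,proj(p,pw(q,X)).round(0))
E
```

```text
3.7167 [0.47617833 0.12878423 0.45257688] [ 0.04242939 -0.26789227 -0.96251414]
[0.074, -0.099, 0.03] [[376.  91.]]
[-0.074, -0.099, 0.03] [[371. 193.]]
[-0.074, 0.099, 0.03] [[242. 193.]]
[0.074, 0.099, 0.03] [[234.  91.]]
[-0.124, 0, 0.015] [[307. 221.]]
[-0.03, 0.015, 0.05] [[295. 167.]]
```

View pics/w1.png

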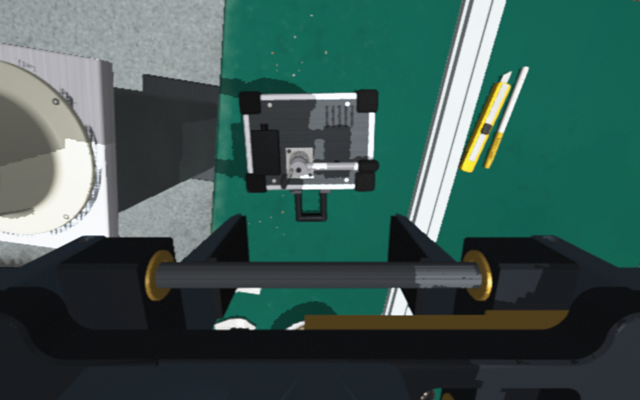

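The wrist view shows the panel at about columns 239–378, rows 89–191, with the loop end near (310,221). That is about 4 px right of my prediction, so I'll zoom in and refine.

```bash
python3 - <<'E'
import cv2
a=cv2.imread('pics/w1.png')[80:230,230:390]
cv2.imwrite('pics/z1.png',cv2.resize(a,None,fx=4,fy=4,interpolation=cv2.INTER_CUBIC))
E
```

```text
(no output)
```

View pics/z1.png

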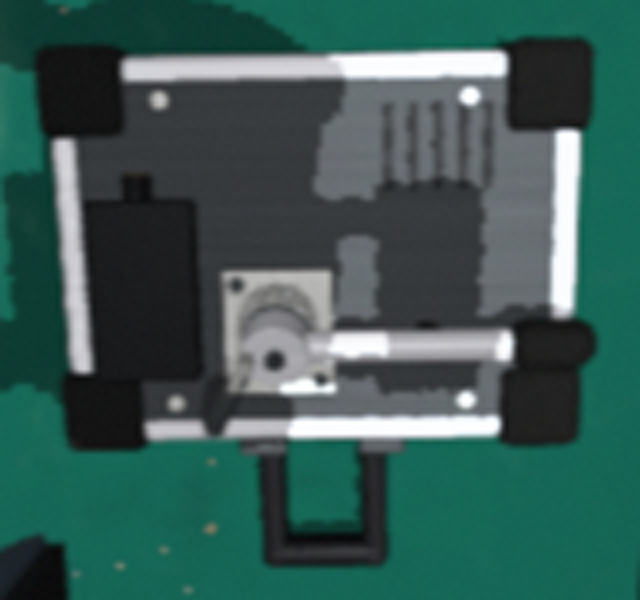

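Outer corners in the crop are (591,40), (578,442), (68,448) and (37,50). The loop end is at (326,563), the rod's centre line at row ≈346, and the leg is folded with its foot at (560,343).

```bash
python3 - <<'E'
from h import *
p=arm.grab_frame('wrist');t=arm.grab_frame('top')
uv=np.array([(591,40),(578,442),(68,448),(37,50),(326,563),(400,346)])/4+[230,80]
M=np.array([(.074,-.099,.03),(-.074,-.099,.03),(-.074,.099,.03),(.074,.099,.03),(-.124,0,.018),(-.03,-.035,.05)])
q0=np.load('q0.npy')
q,r=fit(p,M,uv,q0);print(q,r.round(2).tolist())
np.save('q1.npy',q);q=(q*2+q0)/3;np.save('q.npy',q);print(q,arm.get_time())
print(pw(q,[[-.03,.015,.05],[-.1,0,.015],[.074,0,0]]).round(4))
E
```

```text
[0.46932012 0.08770895 1.74484294] [[0.86, -0.97], [0.33, 1.38], [-1.24, 2.2], [-2.74, -0.67], [-0.28, 0.14], [3.64, -0.1]]
[0.46770177 0.08729076 1.73869042] 3.8167
[[ 0.4579  0.0552  0.05  ]
 [ 0.4844 -0.0113  0.015 ]
 [ 0.4553  0.1603  0.    ]]
```

```bash
python3 - <<'E'
from h import *
p=arm.grab_frame('wrist')
uv=np.array([(591,40),(578,442),(68,448),(37,50),(326,563)])/4+[230,80]
M=np.array([(.074,-.099,.03),(-.074,-.099,.03),(-.074,.099,.03),(.074,.099,.03),(-.124,0,.018)])
q0=np.load('q0.npy'); q,r=fit(p,M,uv,q0);print(q,r.round(2).tolist())
q=(q*2+q0)/3;np.save('q.npy',q)
def wp(t,back=0,dz=.002):
    e=np.array([.906*np.sin(t),-np.cos(t),.423*np.sin(t)])
    P=np.array([-.03,.015,.05])+.062*e
    h=np.array([e[0],e[1]]);h/=np.hypot(*h); n=np.array([-h[1],h[0],0]) # direction of increasing t
    P=P-n*(.0055+.016+back)
    Rq,_=pose(q); w=Rq@np.array([h[0],h[1],0])
    return pw(q,P)[0]+[0,0,dz],tool(np.arctan2(w[1],w[0]))
arm.move_gripper(0)
P,R=wp(0,.010); arm.goto(P+[0,0,.08],R); arm.line_to(P,.12)
print('down',arm.get_force().round(1),arm.get_position(),P)
for t in np.arange(.1,1.65,.15):
    P,R=wp(t); arm.line_to(P,.06 if t<1.1 else .1,R); print(round(t,2),arm.get_force().round(1))
print(arm.get_time())
p=arm.grab_frame('wrist');save(p,'w2')
for r in arm.trace('stand_leg',p)[:1]: print(r['confidence'],r['centre'],r['mask'].sum())
for t in (0,1,1.68): 
    e=np.array([.906*np.sin(t),-np.cos(t),.423*np.sin(t)]); print(t,proj(p,pw(q,np.array([-.03,.015,.05])+np.outer([0,.105],e))).round(0).tolist())
E
```

```text
[0.47011211 0.08805277 1.7425516 ] [[1.61, -0.84], [0.78, 1.48], [-0.81, 1.99], [-2.0, -0.92], [0.07, 0.1]]
down [-0.1  0.1  0.5] [0.52532182 0.03469169 0.05284524] [0.52476524 0.03465231 0.052     ]
0.1 [ 1.6 -3.   1.9]
0.25 [ 2.3 -3.2  2.7]
0.4 [ 0.8 -2.2  1.7]
0.55 [ 1.5 -1.7  1.4]
0.7 [ 0.6 -0.4  0.5]
0.85 [ 0.5 -0.4  0.1]
1.0 [ 0.   0.7 -0.4]
1.15 [-0.4 -0.7 -1.1]
1.3 [-0.5 -0.5  0.1]
1.45 [-0.2  0.4  0.6]
1.6 [ 0.3  0.1 -0.1]
10.2917
0.96 [321.6, 206.3] 5412
0 [[234.0, 201.0], [242.0, 333.0]]
1 [[234.0, 201.0], [357.0, 315.0]]
1.68 [[234.0, 201.0], [396.0, 210.0]]
```

View pics/w2.png

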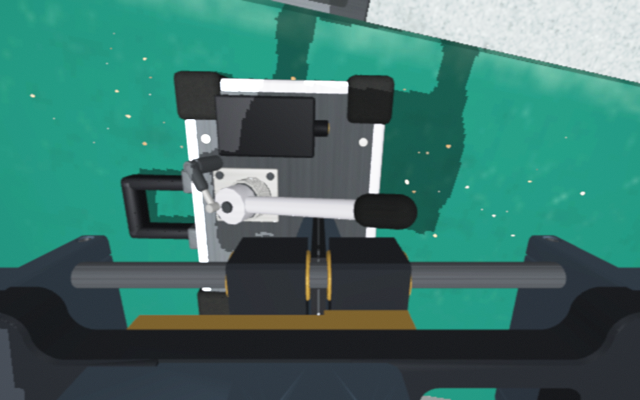

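The leg has snapped open: hub at (229,208), foot at (390,210), close to the t=1.68 prediction. I'll press it gently against the stop to confirm, retreat, and check the loop position.

```bash
python3 - <<'E'
from h import *
q=np.load('q.npy')
p=arm.grab_frame('wrist')
M=np.array([(-.124,0,.018),(-.074,.099,.03),(.074,.099,.03),(-.1,.025,.02)])
uv=np.array([(123,207),(176,73),(393,77),(152,176.)])
print(proj(p,pw(q,M)).round(1).tolist()); q2,r=fit(p,M,uv,q); print(q,q2,r.round(1).tolist())
R=arm.get_eef_rot(); y=R[:,1]; n=np.array([-y[1],y[0],0]); P0=arm.get_position()
for i in range(1,8):
    arm.line_to(P0+n*.0015*i,.03); f=arm.get_force()@n; print(i,round(f,1))
    if f<-4: break
arm.line_to(P0-n*.01,.1); arm.line_to(P0-n*.01+[0,0,.12],.25)
print(arm.get_time())
E
```

```text
[[126.4, 204.4], [168.2, 66.2], [396.0, 73.0], [151.5, 174.3]]
[0.46822976 0.08751998 1.73716286] [0.4708926  0.08709689 1.73455387] [[2.7, 0.1], [-8.3, -2.9], [1.7, 0.5], [-1.1, 1.3]]
1 0.5
2 -1.1
3 -3.0
4 -2.5
5 -3.4
6 -2.7
7 -3.8
13.1833
```

```bash
python3 - <<'E'
from h import *
q=np.load('q.npy')
g=pw(q,[-.1,0,.0])[0]; a=q[2]-np.pi/2
c=pw(q,[-.085,0,0.])[0]
arm.goto([c[0],c[1],.25],tool(a)); arm.move_gripper(.091)
p=arm.grab_frame('wrist');save(p,'w3');print(arm.get_time())
M=[[.074,-.099,.03],[-.074,-.099,.03],[-.074,.099,.03],[.074,.099,.03],[-.124,0,.015],[-.03,.015,.05]]
print(((proj(p,pw(q,M))-[180,50])*3.3).round().tolist())
for t in(1.5,1.6,1.68):
    e=np.array([.906*np.sin(t),-np.cos(t),.423*np.sin(t)]); print(t,((proj(p,pw(q,np.array([-.03,.015,.05])+.105*e))-[180,50])*3.3).round().tolist())
cv2.imwrite('pics/z3.png',cv2.resize(cv2.imread('pics/w3.png')[50:230,180:420],None,fx=3.3,fy=3.3,interpolation=cv2.INTER_CUBIC))
E
```

```text
15.9083
[[731.0, -23.0], [701.0, 387.0], [206.0, 387.0], [176.0, -24.0], [453.0, 496.0], [412.0, 278.0]]
1.5 [[427.0, -43.0]]
1.6 [[392.0, -44.0]]
1.68 [[363.0, -42.0]]
```

View pics/z3.png

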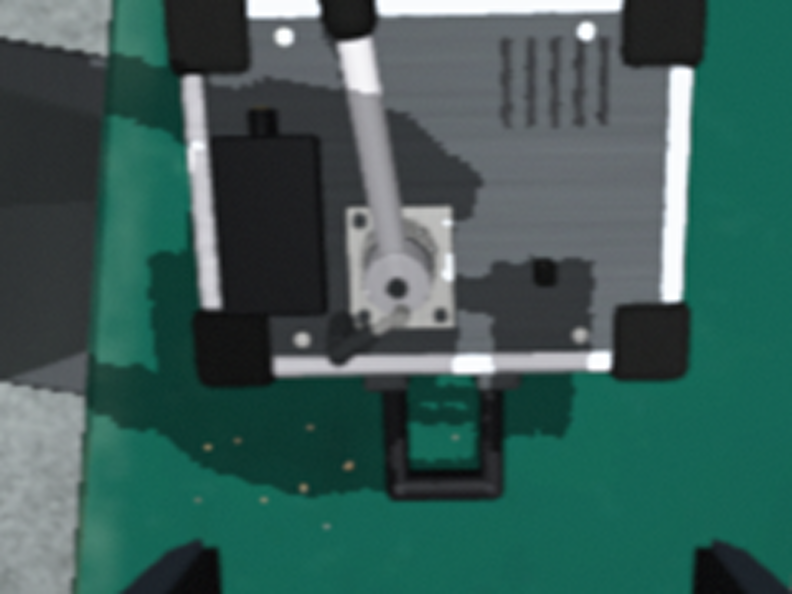

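The leg rests on its stop: the hub–foot line measures t≈1.70, and the panel turned less than 1° in the process. The loop centre is at crop (444,~440) with its end at row 499. I'll refit, then grasp and start raising.

```bash
cat >> h.py <<'E'
def arc(P0,d,th,off=.007):  # TCP on arc; P0 = TCP at start (loop centre off below it)
    u=-.174*np.cos(th)+.015*np.sin(th)+.174; z=.174*np.sin(th)+.015*np.cos(th)
    return np.array([P0[0]+d[0]*u,P0[1]+d[1]*u,z+off])
E
python3 - <<'E'
from h import *
p=arm.grab_frame('wrist')
M=np.array([(-.124,0,.018),(-.074,.099,.03),(-.074,-.099,.03),(-.1,.025,.023),(-.1,-.025,.023)])
uv=np.array([(447,499),(199,384),(690,378),(387,430),(502,430)])/3.3+[180,50]
q0=np.load('q.npy'); q,r=fit(p,M,uv,q0); print(q0,q,r.round(1).tolist())
np.save('qg.npy',q)
g=pw(q,[-.1,0,.022])[0]
R=tool(q[2]-np.pi/2)
arm.goto(g+[0,0,.07],R); arm.line_to(g,.12); print(arm.get_force().round(1))
arm.move_gripper(0.0,20); print('w',arm.get_gripper_width(),arm.get_grasp_force(),arm.get_force().round(1),arm.get_position().round(4),g.round(4))
P0=arm.get_position(); np.save('P0.npy',P0); d=pose(q)[0][:,0]
for th in (.1,.2,.3,.4):
    arm.line_to(arc(P0,d,th),.06); print(th,arm.get_force().round(1),arm.get_gripper_width())
s=arm.grab_frame('side');save(s,'s4');print(arm.get_time())
cv2.imwrite('pics/z4.png',cv2.resize(cv2.imread('pics/s4.png')[140:280,230:400],None,fx=4,fy=4,interpolation=cv2.INTER_CUBIC))
E
```

```text
[0.46822976 0.08751998 1.73716286] [0.46311378 0.08979066 1.75086985] [[-0.2, -2.3], [-0.9, -0.4], [0.8, -0.5], [-0.6, 3.0], [1.2, 2.5]]
[ 0.  -0.1  0.2]
w 0.0500030712468026 20.00218838453293 [-3.5 -2.2  5.1] [ 0.4806 -0.0086  0.022 ] [ 0.481  -0.0086  0.022 ]
0.1 [ 0.  -0.1 -2.3] 0.05004786092068193
0.2 [ 0.5 -0.1 -1.7] 0.04977213824587993
0.3 [ 0.8 -0.6 -1.4] 0.04999148059658133
0.4 [-0.5 -0.1 -1.5] 0.049845139826279125
19.8833
```

View pics/z4.png

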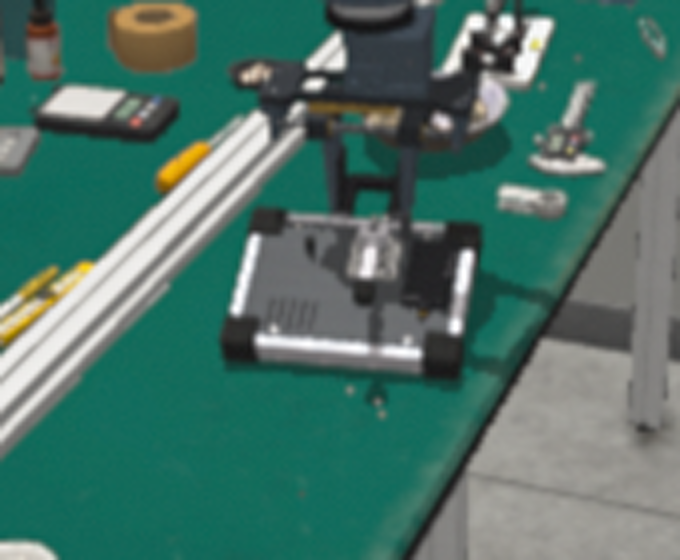

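The panel is rising about its foot edge, with the loop at crop (370,185) held between the fingers. Continuing.

```bash
python3 - <<'E'
from h import *
P0=np.load('P0.npy');q=np.load('qg.npy'); d=pose(q)[0][:,0]
for th in (.6,.8,1.0,1.2,1.35,1.45):
    arm.line_to(arc(P0,d,th),.07); print(th,arm.get_force().round(1),arm.get_gripper_width())
s=arm.grab_frame('side');save(s,'s5');print(arm.get_time())
# predicted outline at th
def up(th,X):
    X=np.atleast_2d(X);u=X[:,0]-.074;z=X[:,2]
    L=np.c_[u*np.cos(th)+z*np.sin(th)+.074,X[:,1],-u*np.sin(th)+z*np.cos(th)]
    return pw(q,L)
M=[[.074,.099,.03],[.074,-.099,.03],[-.074,-.099,.03],[-.074,.099,.03],[.0646,.0264,.0937]]
for th in(1.45,1.3): print(((proj(s,up(th,M))-[230,120])*4).round().tolist())
cv2.imwrite('pics/z5.png',cv2.resize(cv2.imread('pics/s5.png')[120:260,230:400],None,fx=4,fy=4,interpolation=cv2.INTER_CUBIC))
E
```

```text
0.6 [-0.  -0.4 -1.4] 0.04949889691797767
0.8 [-0.2  0.8 -2.2] 0.05019612318756572
1.0 [-0.5  2.5 -1.1] 0.049868937032614344
1.2 [ 0.1  1.5 -1.4] 0.049999012196480314
1.35 [-1.6  0.7  4.9] 0.04955887909985442
1.45 [-2.1  0.8  7. ] 0.04974419662988252
23.4583
[[453.0, 480.0], [210.0, 458.0], [205.0, 286.0], [457.0, 304.0], [347.0, 496.0]]
[[453.0, 475.0], [210.0, 453.0], [213.0, 273.0], [461.0, 291.0], [347.0, 478.0]]
```

View pics/z5.png

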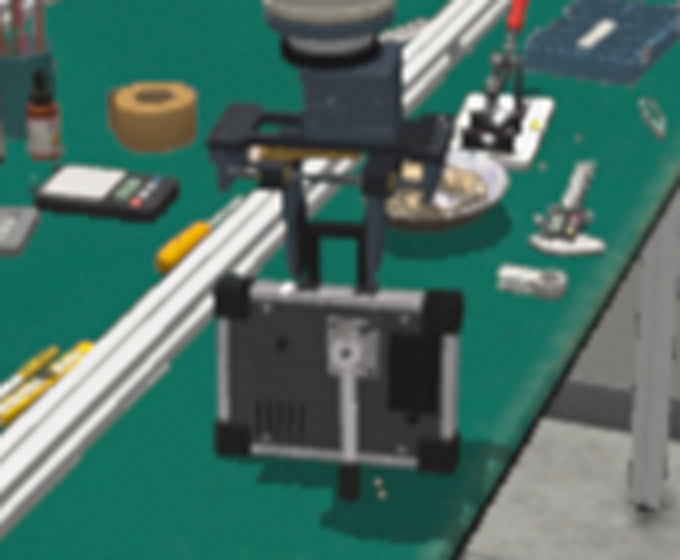

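```bash
cat >> h.py <<'E'
def up(q,th,X,lift=0):
    X=np.atleast_2d(X);u=X[:,0]-.074;z=X[:,2]
    return pw(q,np.c_[u*np.cos(th)+z*np.sin(th)+.074,X[:,1],-u*np.sin(th)+z*np.cos(th)+lift])
E
python3 - <<'E'
from h import *
q=np.load('qg.npy'); s=arm.grab_frame('side')
M=np.array([[.074,.099,.03],[.074,-.099,.03],[-.074,-.099,.03],[-.074,.099,.03]])
uv=np.array([(460,472),(215,452),(217,276),(462,291)])/4+[230,120]
f=lambda v:(proj(s,up(v[:3],v[3],M))-uv).ravel()
for pr in (1e3,100,):
    r=least_squares(lambda v:np.r_[f(v),(v[0]-q[0])*pr],[*q,1.4]);print(r.x,q,r.fun.round(2))
print(arm.get_position(),up(q,1.45,[-.1,0,.015]),up(r.x[:3],r.x[3],[[-.1,0,.015],[.074,0,.0],[.0646,.0264,.0937]]))
t=arm.grab_frame('top');save(t,'t6')
print(arm.get_ft_torque().round(2),arm.get_force().round(1),arm.get_joint_torque().round(1))
w=arm.grab_frame('wrist')
for n,c in(('top',t),('wrist',w)): print(n,proj(c,up(q,1.45,M)).round().tolist())
a=cv2.imread('pics/t6.png')[150:250,270:400]; save(w,'w6')
cv2.imwrite('pics/z6.png',np.hstack([cv2.resize(a,(520,400),interpolation=cv2.INTER_CUBIC),cv2.resize(cv2.imread('pics/w6.png'),None,fx=.4,fy=.4)[:, :].copy() if 0 else cv2.resize(cv2.imread('pics/w6.png')[0:400,160:440],(280,400))]))
E
```

```text
[0.46305869 0.08201762 1.76889227 1.36746655] [0.46311378 0.08979066 1.75086985] [-0.37 -0.22  0.08  0.05 -0.55 -0.1   0.67  0.06 -0.06]
[0.46254373 0.08235314 1.76548221 1.36472152] [0.46311378 0.08979066 1.75086985] [-0.38 -0.12  0.1   0.04 -0.47 -0.14  0.71  0.12 -0.06]
[0.45058052 0.15641177 0.18165998] [[0.4509486  0.15661559 0.1745396 ]] [[0.45227518 0.13442926 0.17338773]
 [0.44822781 0.15495517 0.        ]
 [0.40495514 0.23794556 0.02837394]]
[ 0.22  0.4  -0.09] [-2.5  0.4  8.1] [ -0.4 -63.1 -29.7  -0.4  -0.8  -0.1]
top [[304.0, 244.0], [292.0, 185.0], [295.0, 173.0], [308.0, 240.0]]
wrist [[232.0, 152.0], [403.0, 152.0], [464.0, 205.0], [171.0, 205.0]]
```

View pics/z6.png

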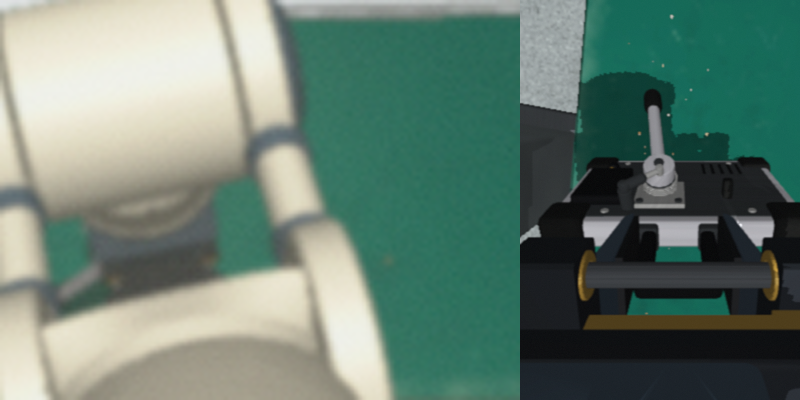

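```bash
cat >> h.py <<'E'
def held(T,yaw,th,X,e=(0,-.007)): # panel points with loop point at TCP T + e (along d, up)
    X=np.atleast_2d(X)-[-.1,0,.015]; d=np.array([np.cos(yaw),np.sin(yaw),0]);y=np.array([-d[1],d[0],0]);k=np.array([0,0,1.])
    ex=d*np.cos(th)-k*np.sin(th); ez=d*np.sin(th)+k*np.cos(th)
    return T+d*e[0]+k*e[1]+X[:,:1]*ex+X[:,1:2]*y+X[:,2:]*ez
E
python3 - <<'E'
from h import *
q=np.load('qg.npy'); s=arm.grab_frame('side');w=arm.grab_frame('wrist'); T=arm.get_position()
M=np.array([[.074,.099,.03],[.074,-.099,.03],[-.074,-.099,.03],[-.074,.099,.03]])
uv=np.array([(460,472),(215,452),(217,276),(462,291)])/4+[230,120]
uw=np.array([(226,157),(411,157)])
def f(v):
    return np.r_[(proj(s,held(T,v[0],v[1],M,v[2:4]))-uv-v[4:6]).ravel()*1.,(proj(w,held(T,v[0],v[1],M[:2],v[2:4]))-uw).ravel()*.5,(v[2:4]-[0,-.007])/.004,v[4:6]/1.]
r=least_squares(f,[q[2],1.45,0,-.007,0,0]);print(r.x,r.fun.round(2))
print(held(T,r.x[0],r.x[1],[[.074,0,0],[.074,0,.03],[.0646,.0264,.0937]],r.x[2:4]))
E
```

```text
[ 1.75127725e+00  1.44370286e+00 -4.18586256e-03  1.52124593e-03
 -1.23319011e+00 -4.98040173e-01] [-0.33 -0.44  0.1  -0.74 -1.34 -0.01  0.34  0.69  1.71 -0.49 -2.95 -0.47
 -1.05  2.13 -1.23 -0.5 ]
[[0.45007615 0.159298   0.0086584 ]
 [0.4447345  0.18857269 0.01246095]
 [0.40763508 0.24482163 0.02985921]]
```

```bash
python3 - <<'E'
from h import *
q=np.load('qg.npy'); d=pose(q)[0][:,0]
P=arm.get_position(); F=lambda:(round(arm.get_force()@d,1),arm.get_force().round(1)[2],arm.get_ft_torque().round(2).tolist())
for i in range(1,4):
    P=P+[0,0,.002]; arm.line_to(P,.03); f=F(); print('up',i,f)
    if f[1]<1: break
for i in range(1,5):
    P=P+d*.003; arm.line_to(P,.04); f=F(); print('d',i*3,f)
    if abs(f[0])>6: break
s=arm.grab_frame('side');save(s,'s7');w=arm.grab_frame('wrist');save(w,'w7')
print(arm.get_time(),P,arm.get_gripper_width())
cv2.imwrite('pics/z7.png',np.hstack([cv2.resize(cv2.imread('pics/s7.png')[170:260,270:365],(422,400),interpolation=cv2.INTER_CUBIC),cv2.imread('pics/w7.png')[0:400,140:480]]))
E
```

```text
up 1 (np.float64(0.4), np.float64(-6.9), [-0.02, -0.08, -0.01])
d 3 (np.float64(0.4), np.float64(-7.6), [-0.0, -0.15, -0.0])
d 6 (np.float64(-0.6), np.float64(-7.5), [-0.06, -0.14, 0.0])
d 9 (np.float64(0.2), np.float64(-7.2), [-0.02, -0.1, -0.01])
d 12 (np.float64(-0.9), np.float64(-8.0), [-0.09, -0.17, 0.02])
25.0583 [0.44846362 0.16816263 0.18363503] 0.049991360074478006
```

View pics/z7.png

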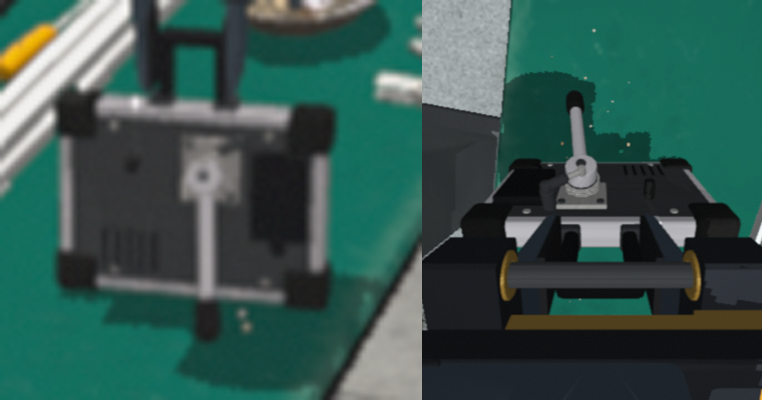

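The force now shows the full panel weight (7.5 N), so it hangs 1–2 mm clear and its tilt is held by the pinch. In the wrist view the hub is at (298,170) and the leg foot at (291,101). I'll fit the tilt from these.

```bash
python3 - <<'E'
from h import *
q=np.load('qg.npy'); s=arm.grab_frame('side');w=arm.grab_frame('wrist'); T=arm.get_position()
H=np.array([[-.03,.015,.05],[.0646,.0264,.0937]])
C=np.array([[.074,.099,.03],[.074,-.099,.03]])
W=np.r_[H,C]; uw=np.array([(298,170),(291.5,101),(228,160),(408,160)])
us=np.array([(315.9,208.7),(316.4,242.1)])
for lift in (0,.002,.005):
  def f(v):
    e=v[2:4]; z=held(T,v[0],v[1],[[.074,0,0]],e)[0,2]
    return np.r_[(proj(w,held(T,v[0],v[1],W,e))-uw).ravel(),(proj(s,held(T,v[0],v[1],H,e))-us-v[4:6]).ravel(),(z-lift)/.001,(v[2]-0)/.003,v[4:6]/2,(v[0]-q[2])/.02]
  r=least_squares(f,[q[2],1.45,0,-.007,0,0]);print(lift,r.x.round(4),r.cost.round(1),r.fun.round(1))
  print(held(T,r.x[0],r.x[1],[[.074,0,0],[.074,0,.03],H[1]],r.x[2:4])[:,2])
E
```

```text
0 [ 1.7519  1.4471 -0.0081 -0.0063  0.0205  1.1888] 30.6 [ 0.2 -0.6  0.4  0.9  3.8 -1.  -5.2 -1.  -0.1 -0.3  0.1  0.6  2.8 -2.7
  0.   0.6  0.1]
[0.00279271 0.00649537 0.02368547]
0.002 [ 1.7514  1.4492 -0.0077 -0.0046 -0.0084  0.8211] 25.3 [ 0.1 -0.6  0.3  0.7  3.4 -0.9 -4.8 -0.8 -0.1 -0.4  0.1  0.6  2.5 -2.6
 -0.   0.4  0. ]
[0.00451443 0.00815328 0.02521037]
0.005 [ 1.7507  1.4524 -0.0071 -0.002  -0.0519  0.2721] 18.4 [-0.1 -0.6  0.2  0.5  2.8 -0.7 -4.2 -0.5 -0.2 -0.5  0.1  0.5  2.1 -2.4
 -0.   0.1 -0. ]
[0.00708477 0.01062717 0.02748309]
```

```bash
python3 - <<'E'
from h import *
q=np.load('qg.npy'); Rq=pose(q)[0]; d=Rq[:,0]
P=arm.get_position(); R=cv2.Rodrigues(Rq[:,1]*.121)[0]@arm.get_eef_rot()
F=lambda:(round(arm.get_force()@d,1),arm.get_force().round(1)[2],arm.get_ft_torque().round(2).tolist())
arm.line_to(P+[0,0,.005],.03,R); print(F(),arm.get_position())
P=arm.get_position()
for i in range(1,13):
    P=P-[0,0,.001]; arm.line_to(P,.02); f=F(); print(i,f)
    if f[1]>2: break
s=arm.grab_frame('side');save(s,'s8');w=arm.grab_frame('wrist');save(w,'w8')
print(arm.get_time(),P,arm.get_gripper_width())
cv2.imwrite('pics/z8.png',np.hstack([cv2.resize(cv2.imread('pics/s8.png')[170:260,270:365],(422,400),interpolation=cv2.INTER_CUBIC),cv2.imread('pics/w8.png')[0:400,140:480]]))
E
```

```text
(np.float64(0.4), np.float64(-7.4), [0.28, -0.09, 0.01]) [0.44821345 0.16907205 0.18847756]
1 (np.float64(-0.8), np.float64(-7.7), [0.25, -0.06, 0.01])
2 (np.float64(-0.4), np.float64(-6.6), [0.29, -0.07, 0.0])
3 (np.float64(-0.4), np.float64(-7.6), [0.19, -0.07, -0.01])
4 (np.float64(0.6), np.float64(-7.3), [0.18, -0.1, 0.01])
5 (np.float64(0.1), np.float64(-8.0), [0.27, -0.11, 0.02])
6 (np.float64(-0.2), np.float64(-7.2), [0.26, -0.11, 0.04])
7 (np.float64(0.2), np.float64(-8.5), [0.26, -0.1, -0.0])
8 (np.float64(0.4), np.float64(-1.7), [0.05, 0.13, 0.0])
9 (np.float64(3.0), np.float64(13.4), [-0.22, 0.79, -0.11])
27.825 [0.44821345 0.16907205 0.17947756] 0.04978544819914267
```

View pics/z8.png

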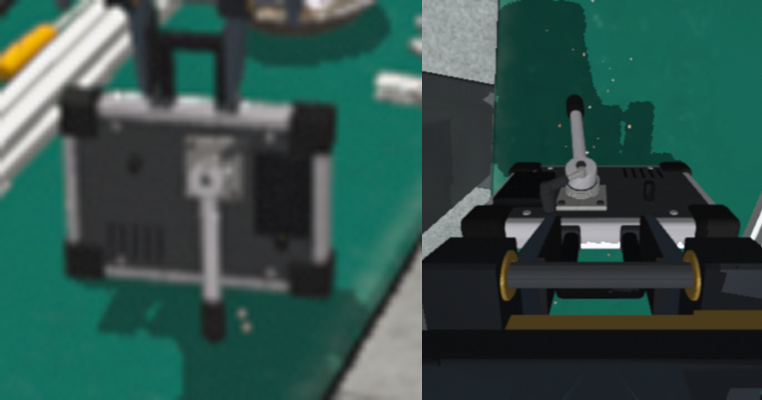

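The panel is on the bench with the leg's foot at side crop (212,325) reaching it. I'll ease the grip so it settles flush, then re-grip firmly.

```bash
python3 - <<'E'
from h import *
q=np.load('qg.npy'); d=pose(q)[0][:,0]
F=lambda:(round(arm.get_force()@d,1),arm.get_force().round(1)[2],arm.get_ft_torque().round(2).tolist(),round(arm.get_gripper_width(),4))
arm.move_gripper(0.0,3); arm.hold(.6); print(F())
w=arm.grab_frame('wrist');s=arm.grab_frame('side');save(s,'s9');save(w,'w9'); T=arm.get_position()
print(arm.get_time())
cv2.imwrite('pics/z9.png',np.hstack([cv2.resize(cv2.imread('pics/s9.png')[170:260,270:365],(422,400),interpolation=cv2.INTER_CUBIC),cv2.imread('pics/w9.png')[0:400,140:480]]))
a=cv2.imread('pics/w8.png').astype(float);b=cv2.imread('pics/w9.png').astype(float)
g=lambda i:cv2.cvtColor(i.astype(np.uint8),cv2.COLOR_BGR2GRAY)[80:215,180:460].astype(np.float32)
print('wrist flow',np.median(cv2.calcOpticalFlowFarneback(g(a),g(b),None,.5,3,25,3,7,1.5,0).reshape(-1,2)[::7],0))
F8=cv2.calcOpticalFlowFarneback(g(a),g(b),None,.5,3,25,3,7,1.5,0); print('foot',F8[20,110],'hub',F8[90,118])
E
```

```text
(np.float64(0.8), np.float64(4.7), [0.17, -0.22, 0.05], 0.0499)
28.7417
wrist flow [0.03279737 0.01898433]
foot [ 0.05978202 -0.08034157] hub [0.02825066 0.03252521]
```

View pics/z9.png

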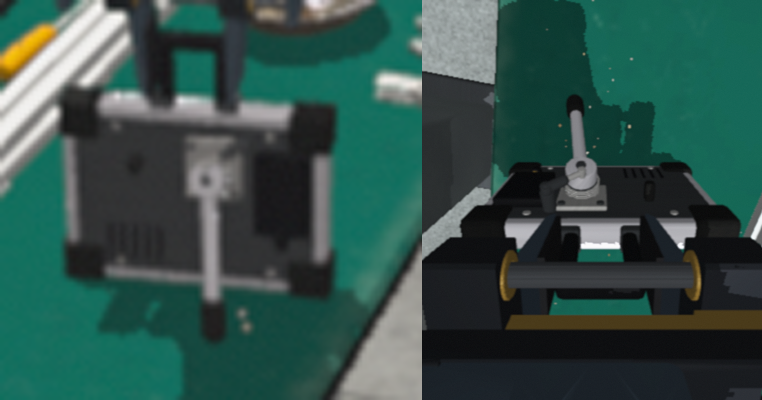

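```bash
python3 - <<'E'
from h import *
q=np.load('qg.npy'); d=pose(q)[0][:,0]
f=lambda:np.mean([[arm.get_force()@d,arm.get_force()[2]] for _ in range(4)],0).round(1)
def shot(n):
    s=arm.grab_frame('side');save(s,n); return s
g=lambda n:cv2.imread('pics/'+n+'.png',0)
arm.move_gripper(0.0,10)
P=arm.get_position(); print(f(),P)
w0=arm.grab_frame('wrist');save(w0,'wa')
for i in range(1,8):
    P=P+d*.001; arm.line_to(P,.02); arm.hold(.1); v=f(); print(i,v)
    if v[0]<-3.5: break
w=arm.grab_frame('wrist');save(w,'wb')
a,b=g('wa')[80:215,180:460],g('wb')[80:215,180:460]
fl=cv2.calcOpticalFlowFarneback(a,b,None,.5,3,25,3,7,1.5,0); print('foot',fl[21,112],'hub',fl[90,118])
T=arm.get_position(); H=np.array([[-.03,.015,.05],[.0646,.0264,.0937]])
uw=np.array([(298,170),(291.5,103)])+[fl[90,118],fl[21,112]]
def r(v):
    e=v[2:4]; z=held(T,v[0],v[1],[[.074,0,0],[.074,0,.03]],e)[:,2].min()
    return np.r_[(proj(w,held(T,v[0],v[1],H,e))-uw).ravel(),z/.001,v[2]/.003,(v[0]-q[2])/.02]
o=least_squares(r,[q[2],1.55,0,-.007]);print(o.x.round(4),o.fun.round(1),held(T,o.x[0],o.x[1],H[1],o.x[2:4])); print(arm.get_time())
E
```

```text
[0.7 4.8] [0.44843142 0.16911267 0.17955617]
1 [0.4 1.6]
2 [-0.4 -0.7]
3 [-0.9 -2.9]
4 [-2.2 -0.5]
5 [-4.7  0.7]
foot [0.3736885 4.007179 ] hub [0.2077956 1.9819092]
[ 1.7565  1.6136 -0.0072 -0.0047] [-0.  -1.1  0.2  0.5  0.4 -2.4  0.3] [[0.40965072 0.23232854 0.00704361]]
30.8083
```

```bash
python3 - <<'E'
from h import *
q=np.load('qg.npy'); d=pose(q)[0][:,0]
f=lambda:np.mean([[arm.get_force()@d,arm.get_force()[2]] for _ in range(4)],0).round(1)
P=arm.get_position()
P=P-d*.0013; arm.line_to(P,.02); arm.hold(.1); print(f())
for i in range(4):
    P=P-[0,0,.0005]; arm.line_to(P,.02); arm.hold(.1); v=f(); print('dn',i,v)
    if v[1]>5: break
arm.move_gripper(0.0,45); arm.hold(.4); print(f(),arm.get_grasp_force(),arm.get_ft_torque().round(2))
w=arm.grab_frame('wrist');save(w,'wc');s=arm.grab_frame('side');save(s,'sc')
g=lambda n:cv2.imread('pics/'+n+'.png',0)[80:215,180:460]
fl=cv2.calcOpticalFlowFarneback(g('wb'),g('wc'),None,.5,3,25,3,7,1.5,0); print('foot',fl[25,112],'hub',fl[92,118],arm.get_time())
cv2.imwrite('pics/zc.png',np.hstack([cv2.resize(cv2.imread('pics/sc.png')[170:260,270:365],(422,400),interpolation=cv2.INTER_CUBIC),cv2.imread('pics/wc.png')[0:400,140:480]]))
E
```

```text
[ 0.7 -1.7]
dn 0 [-0.8  5.2]
[-0.8  5.3] 45.000160317867994 [-0.23  0.09 -0.05]
foot [-0.16950947 -1.0171969 ] hub [-0.09355677 -0.40748143] 32.225
```

View pics/zc.png

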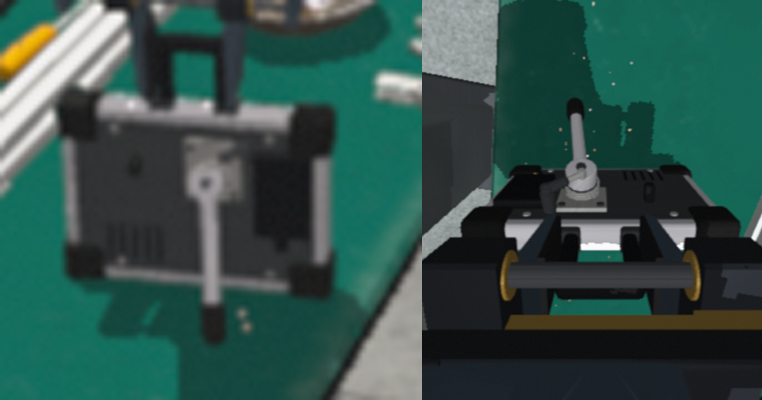

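The panel is upright, held by the loop and pressed down at 5 N, with the leg foot at side crop (213,330). A small nudge back will load the leg's foot, then I hand in.

```bash
python3 - <<'E'
from h import *
q=np.load('qg.npy'); d=pose(q)[0][:,0]
f=lambda:np.mean([[arm.get_force()@d,arm.get_force()[2]] for _ in range(4)],0).round(1)
P=arm.get_position(); print(P)
for i in range(3):
    P=P+d*.0004; arm.line_to(P,.02); arm.hold(.15); v=f(); print(v)
    if v[0]<-2: break
arm.hold(.5); print(f(),np.abs(arm.get_qvel()).max(),arm.get_grasp_force(),arm.get_time())
print(arm.finish_job())
E
```

```text
[0.4476874  0.1726516  0.17933576]
[-2.2  2.5]
[-1.1  3.4] 0.001661951790012009 44.99974764883518 33.125
the job is handed in; nothing more can be done
None
```

I handed the job in at 33 s: the leg is open on its stop, and the panel stands upright with the loop still gripped at 45 N. I judged the leg's foot to be on the bench from the contact forces and an approximate image fit, not from a clear view. The panel also hung a few mm off the bench for under 4 s while I corrected its tilt.

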